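Try ferrules on a leaning gauge pin and sort them

TASK

Try the two brass ferrules one at a time on the leaning gauge pin, sliding each down along the pin until it stops. If it goes fully home against the shoulder at the foot of the pin, stand it upright in the green tray; if it stops part way, stand it upright in the red tray. Sort the first before you move the other, and leave everything else on the bench where it is.

Things in the scene. Friction and masses are not known exactly. Their poses are not given: they have to be found in the camera images.
- gauge_pin: steel step gauge pin leaning 30 degrees from vertical towards the robot (turned with its stand up to 0.35 rad). Origin: centre of the shoulder face at its foot, 90 mm above the bench; z runs up along the pin, y level. Along z: 25 mm diameter to 36 mm, cone to 19 mm diameter at 41 mm, 19 mm diameter to 56 mm, cone to 10 mm diameter at the tip, 64 mm. Shoulder collar 34 mm across, 20 mm thick
- pin_tip (a point): centre of the pin's tip, 64 mm up the pin from the shoulder; same axes as gauge_pin. A ferrule that is fully home has its centre 24 mm up the pin from the shoulder; one with the undersize land stops on the cone with its centre about 48 mm up
- gauge: fixed stand of the pin: 140 x 90 mm base plate 14 mm thick, blue block above it up to 66 mm wide, under and behind the pin. Origin on the bench right below the shoulder centre, z up, the pin leans towards its -x
- ferrule_one_center (a point): brass ferrule one: round tube, 40 mm outside diameter, 48 mm high, 28 mm bore seen at both ends, about 0.3 kg, standing on end. Point: its centre, half-way up; z along its axis. The two look alike outside; one bore is clear right through, the other hides a land 22 mm across in its middle 20 mm (14 mm in from each end). Which is which is not told: the gauge tells. Places vary
- ferrule_two_center (a point): brass ferrule two: round tube, 40 mm outside diameter, 48 mm high, 28 mm bore seen at both ends, about 0.3 kg, standing on end. Point: its centre, half-way up; z along its axis. The two look alike outside; one bore is clear right through, the other hides a land 22 mm across in its middle 20 mm (14 mm in from each end). Which is which is not told: the gauge tells. Places vary
- green_tray: green open plastic tray, fixed to the bench, 110 x 110 mm outside, 24 mm high, walls and floor 4 mm. Origin: centre of its underside on the bench, z up, x and y along its sides. For ferrules that go fully home
- red_tray: red open plastic tray, same size and origin as the green one, fixed to the bench. For ferrules that stop part way
- chisel: bystander: steel mason's chisel lying flat, about 160 mm long, 14 mm high; origin under its middle, x along it
- dummy_mallet: bystander: round steel mallet standing on its head, handle up, 58 mm across, 160 mm high; origin under the head
- mallet_handle: bystander: loose turned wooden handle lying flat, 130 mm long along its y, 24 mm thick; origin under its middle
- stone_offcut: bystander: stepped limestone offcut 60 x 80 mm, 51 mm high; origin under its middle
- wax_tin: bystander: yellow tin, 66 mm across, 45 mm high; origin under its middle
- pencil: bystander: red carpenter's pencil, 140 mm long along its x, 8 mm thick; origin under its middle
- try_square: bystander: try square lying flat, wooden stock 120 mm along its y, steel blade 150 mm along +x; origin under the middle of the stock
There are look-alikes about, which are no part of the job. What is meant by the red_tray is not pink, and is the smaller of those in its own colour.

How it is judged:
By the outcome, as a careful person would: the job done as asked, in the order asked, and still so for the second after the job is handed in, with the robot touching nothing.
It also fails if it takes over 72 s, if anything falls off the work surface, if the arm or the gripper's body presses on something with over 40 N, if the wrist force passes 120 N, or if a joint passes its speed limit or range.

ROBOT

A 6-joint arm with a two-finger parallel gripper is mounted at the origin on the work surface. World frame = base frame: x ahead of the robot, y to its left, z up, the work surface at z = 0. Lengths are in m, angles in rad, forces in N, time in s.
With the tool pointing down it reaches from about 0.15 to 0.775 m from the base axis. Payload 6.1 kg.
Tool frame: the origin (TCP) lies midway between the tips of the shut fingers; the grasp point (between the pads) lies 19 mm behind it; z points along the fingers, y is the line along which they close (so a half turn about z gives the same grasp; the last joint's range is limited). The gripper opens to 85 mm and grips with 20 to 120 N. Pads are 22 mm wide; open, the fingers measure 114 mm over their backs; the gripper's body (76 mm by 85 mm) begins 54 mm behind the grasp point. The pads swing forward as they close: fully open they stand 13 mm farther back than shut.
Start: joints at [1.289, 0.126, -0.04, 1.405, 0, 1.571], TCP at [0.146, 0.504, 0.231] pointing down, gripper open.
Joint ranges: [-2.72, 2.72], [-0.95, 1.95], [-1.27, 1.35], [-1.78, 2.02], [-1.46, 1.47], [-3.14, 3.14]. Speed limits (rad/s): [2.39, 2.39, 3.01, 3.14, 3.14, 3.14].

INTERFACE

Orientations are given as a rotation vector (axis times angle).
In Python, from workcell import r gives the robot as it stands. The module is installed in compiled form; this text tells all that it offers.
- The arm moves only by the shell command python3 -m jog 'ROWS' [FORCE]. ROWS is JSON, a list of rows, each an object with "delta_pos": the shift along the world's x, y, z in units of 40 mm (1.0 is 40 mm), a list of three; "rotation": the turn, a rotation vector about the world's x, y, z in units of 8 degrees (1.0 is 8 degrees), a list of three; "grip": the finger opening in mm, from 0 to 85.4. In form: [{"delta_pos": [x, y, z], "rotation": [wx, wy, wz], "grip": grip}, ...]. A call has exactly 5 rows; each row shifts and turns the commanded pose from where the row before left it; what a row does not reach is not made up. A row lasts 1/10 s, in which the tool goes at most 50 mm and 8.59 degrees, less where a joint would pass 70% of its speed; a pose out of reach is approached as far as the arm can. A call is refused whole if a number of a shift passes 1 or a number of a turn 1, either way. A call with a gripper value outside its range is refused whole. The fingers move at their own pace and stop on an object; FORCE is the grip in N (left out, the last holds). Time passes only in rows, so rows that do not move let the fingers close, or fill a call up. It gives the time, the measured TCP pose, the force, the opening and the grip force at its end, in the units of the state.
- r.sense(): the state, without advancing time (a new reading comes with each control period).
- r.camera(name): name is "side" or "top"; returns (picture, depth): 400x640x3 uint8, red, green, blue; 400x640 float32, m along the optical axis (not along the pixel's ray), 0 where there is no reading.
- r.camera_model(name): a dict with "fov_y" (degrees; the focal length in pixels is half the picture's height over the tangent of half this angle, whatever the lens; pixels are square), "cx", "cy" (the principal point, pixels), "xyz" and "rotation" of the camera in the world. Camera axes: x right, y up, looking along -z (the intrinsics and any distortion apply to the point x, -y, -z); pixel columns grow to the right and rows downward; lengths in m; the calibration is good to about 2 mm. A picture is of the moment at which its call begins. camera_model takes no time and is no camera call.
- r.close_job(): hands the job in; it is judged then, once.
Trained networks look in the newest picture that a camera, given by its name, has taken for a name from the list of things; names that differ only in an ending like _2 or _b are one class to them, and where a whole thing is asked for, a point or a joint stands for the part that bears it (a point fixed in the world has none). Each returns a list of dicts, best first, with "score" (0 to 1); they miss things now and then, are a little off and sometimes report something else, mostly with a low value. They report only what shows in the picture. A call takes as long as a camera call. They do not tell look-alikes from the thing itself.
- r.look_for(camera, label): "centre" ([x, y, z] in m, in world coordinates, good to about 4 mm: the middle of the surface that is visible of it).
- r.cut_out(camera, label): "region" (400x640 bool, what is visible of it).
The state is a dict: "time_s": time; "joints": joint angles; "dq": joint speeds; "effort": joint torques, N m; "eef_pos": TCP position; "ee_rot": TCP orientation; "force": force on the tool from outside, world axes, zero at the start; "torque": the same for the moment, N m; "width": finger opening in m; "finger_force": force on a finger pad.
Only numpy, scipy, OpenCV 4.12 (cv2) and the standard library are available. Lean on these libraries where they do the work, as an engineer would, in place of code of your own. Each camera call takes 0.05 s, during which the arm holds its last target. There are 200 camera calls.

## Working session

There is one attempt and no reset: what is moved stays moved. The work goes in short steps, Python scripts to look and compute and a shell command to move; the robot and the scene stay as the last step left them, time stands still between calls to the robot, and variables do not carry over. Pictures are saved under pics/ and viewed, at most 10 in all, crops included, and the job is handed in when it is done.

```bash
mkdir -p pics; cat > h.py <<'E'
import numpy as np, cv2
from workcell import r
from scipy.spatial.transform import Rotation as R
def cam(name):
    p,d=r.camera(name); return p,d
def M(name):
    m=r.camera_model(name); Rm=np.array(m["rotation"])
    if Rm.shape!=(3,3): Rm=R.from_rotvec(Rm).as_matrix() if Rm.size==3 else R.from_quat(Rm).as_matrix()
    f=200/np.tan(np.radians(m["fov_y"])/2)
    return f,m["cx"],m["cy"],np.array(m["xyz"]),Rm
def cloud(name,d):
    f,cx,cy,t,Rm=M(name)
    v,u=np.mgrid[0:400,0:640]
    c=np.stack([(u-cx)/f*d,-(v-cy)/f*d,-d],-1)
    P=c@Rm.T+t; P[d<=0]=np.nan
    return P
E
python3 - <<'E'
from h import *
for c in("side","top"):
    print(c,r.camera_model(c))
    p,d=cam(c); cv2.imwrite(f"pics/{c}0.png",p[:,:,::-1]); np.savez(f"{c}0.npz",p=p,d=d)
    for l in["gauge_pin","gauge","pin_tip","ferrule_one_center","ferrule_two_center","green_tray","red_tray"]:
        print(c,l,[(np.round(x["centre"],3).tolist(),round(x["score"],2)) for x in r.look_for(c,l)][:4])
print(r.sense())
E
```

```text
side {'fov_y': 48.19769147687746, 'cx': 320.59241705858284, 'cy': 206.59693452353977, 'xyz': array([-0.00911778, -0.72021152,  1.0600004 ]), 'rotation': array([ 0.70606209, -0.23054524, -0.59336512])}
side gauge_pin [([0.582, -0.016, 0.083], 0.95)]
side gauge [([0.575, -0.021, 0.026], 0.78), ([0.439, 0.21, 0.031], 0.39)]
side pin_tip [([0.578, -0.015, 0.081], 0.91), ([0.755, -0.031, 0.018], 0.61)]
side ferrule_one_center [([0.44, 0.209, 0.031], 0.55)]
side ferrule_two_center [([0.455, 0.388, 0.048], 0.71), ([0.604, -0.297, 0.034], 0.61)]
side green_tray [([0.618, 0.269, 0.005], 0.7)]
side red_tray [([0.191, -0.337, 0.004], 0.9), ([0.433, -0.241, 0.005], 0.86), ([0.291, 0.249, 0.011], 0.59)]
top {'fov_y': 46.79086699108764, 'cx': 324.71238978877744, 'cy': 203.81524906363262, 'xyz': array([ 0.31047004, -0.00172904,  1.62703656]), 'rotation': array([ 0.07233175, -0.09148207, -1.57934715])}
top gauge_pin [([0.588, 0.0, 0.089], 0.92)]
top gauge [([0.58, -0.006, 0.019], 0.7)]
top pin_tip [([0.592, -0.004, 0.087], 0.7)]
top ferrule_one_center [([0.576, -0.006, 0.022], 0.46), ([0.442, 0.226,
[... 210 characters left out ...]
 0.002], 0.81)]
{'time_s': 0.8, 'joints': array([ 1.28899334e+00,  1.25774971e-01, -3.95815031e-02,  1.40540808e+00,
       -3.29420931e-05,  1.57079367e+00]), 'dq': array([ 1.94112760e-04, -2.22280637e-05, -2.73053692e-04,  7.23803750e-04,
       -9.36483185e-04, -1.11278199e-03]), 'effort': array([-4.82038286e-04, -4.35639024e+01,  3.53071761e+01,  5.02456296e-04,
        1.43214693e-04,  6.96655789e-06]), 'eef_pos': array([0.14600174, 0.50427589, 0.23131615]), 'ee_rot': array([4.41182527e-01, 3.11042271e+00, 4.21445630e-05]), 'force': array([ 0.71937124,  0.59281564, -0.43593865]), 'torque': array([-0.02704428, -0.04882321, -0.02296147]), 'finger_force': 0.0, 'width': 0.08530179213069693}
```

View pics/side0.png

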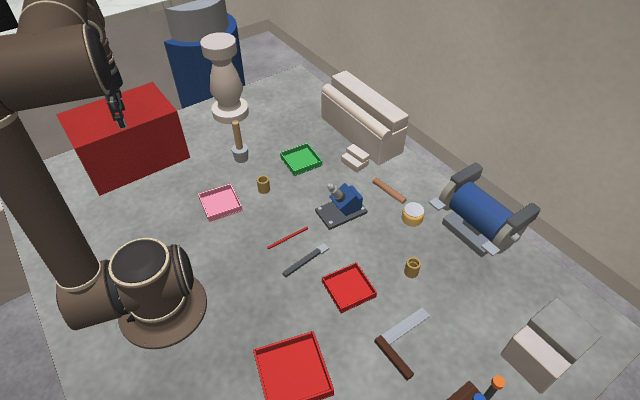

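View pics/top0.png

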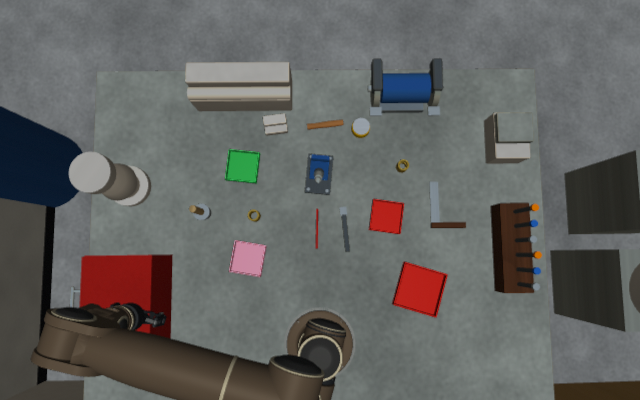

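Side view: gauge with pin at (342,200), ferrules at (263,184) and (412,267), green tray at (301,159), small red tray at (348,287), pink one at (220,202), large red one at (292,368). The top view agrees: ferrules (254,215) and (402,166), pin (318,178), big red box beneath the gripper at (130,300).

```bash
cat > m1.py <<'E'
from h import *
from scipy.optimize import least_squares
C={c:(np.load(f"{c}0.npz")["p"],cloud(c,np.load(f"{c}0.npz")["d"])) for c in("side","top")}
def box(c,x0,x1,y0,y1,z0,z1):
    P=C[c][1]; q=(P[...,0]>x0)&(P[...,0]<x1)&(P[...,1]>y0)&(P[...,1]<y1)&(P[...,2]>z0)&(P[...,2]<z1)
    return P[q],C[c][0][q]
for c in C:
    print("==",c)
    P=C[c][1]
    g,_=box(c,.2,.7,-.45,.3,-.02,.012); print("bench z med",np.median(g[:,2]), g[:,2].std())
    for n,x,y in(("f1",.442,.218),("f2",.607,-.296)):
        q,_=box(c,x-.05,x+.05,y-.05,y+.05,.015,.07)
        s=least_squares(lambda a:np.hypot(q[:,0]-a[0],q[:,1]-a[1])-.02,[x,y],loss="soft_l1",f_scale=.002)
        t=q[q[:,2]>.040]
        print(n,len(q),"fit out r20",s.x.round(4),"zmax",q[:,2].max().round(4),"rim mid",((t.min(0)+t.max(0))/2).round(4))
    for n,x,y in(("green",.618,.267),("red",.434,-.24)):
        q,col=box(c,x-.1,x+.1,y-.1,y+.1,-.01,.04)
        col=col.astype(int); k=(col[:,1]>1.6*np.maximum(col[:,0],col[:,2])) if n=="green" else (col[:,0]>1.8*np.maximum(col[:,1],col[:,2]))
        q=q[k]; rc=cv2.minAreaRect(q[:,:2].astype(np.float32)); print(n,k.sum(),np.round(rc[0],4),np.round(rc[1],4),round(rc[2],1),"z",q[:,2].min().round(3),q[:,2].max().round(3))
    # base plate
    q,col=box(c,.45,.72,-.11,.10,.008,.022)
    rc=cv2.minAreaRect(q[:,:2].astype(np.float32)); print("plate",len(q),np.round(rc[0],4),np.round(rc[1],4),round(rc[2],1),q[:,2].mean())
    q,col=box(c,.45,.72,-.11,.10,.06,.25)
    o=np.argsort(-q[:,2]); print("pin region n",len(q)); 
    for i in o[:60:1]: print(q[i].round(3).tolist(),col[i].tolist())
E
python3 m1.py
```

```text
== side
bench z med 0.00021202714295853742 0.0029934938659553862
f1 166 fit out r20 [0.4404 0.2208] zmax 0.0521 rim mid [0.44   0.2192 0.0462]
f2 230 fit out r20 [ 0.6089 -0.2989] zmax 0.0515 rim mid [ 0.6102 -0.2993  0.0457]
green 823 [0.6153 0.2652] [0.118  0.1112] 83.3 z -0.004 0.028
red 1617 [ 0.4329 -0.2398] [0.1123 0.1107] 81.1 z -0.004 0.029
plate 643 [ 0.5412 -0.0149] [0.2064 0.1279] 13.4 0.013721907600645877
pin region n 561
[0.537, -0.001, 0.147] [179, 185, 185]
[0.54, 0.002, 0.147] [180, 186, 186]
[0.54, -0.003, 0.147] [185, 192, 191]
[0.544, -0.001, 0.146] [179, 182, 180]
[0.545, -0.005, 0.145] [183, 182, 176]
[0.543, 0.002, 0.145] [183, 188, 188]
[0.548, -0.001, 0.145] [181, 181, 177]
[0.543, -0.003, 0.145] [177, 175, 172]
[0.538, -0.004, 0.145] [158, 160, 157]
[0.549, 0.005, 0.144] [164, 163, 161]
[0.551, -0.002, 0.143] [171, 173, 168]
[0.537, -0.002, 0.143] [145, 147, 145]
[0.537, -0.006, 0.143] [121, 119, 116]
[0.542, -0.005, 0.143] [155, 152, 148]
[0.544, -0.006, 0.143] [171, 165, 161]
[0.54, -0.008, 0.143] [142, 139, 135]
[0.547, 0.007, 0.142] [161, 161, 159]
[0.542
[... 3565 characters left out ...]
104, 110, 106]
[0.562, -0.003, 0.127] [119, 128, 124]
[0.556, 0.01, 0.127] [89, 94, 94]
[0.566, -0.006, 0.126] [91, 94, 90]
[0.559, 0.01, 0.126] [102, 106, 105]
[0.559, -0.01, 0.126] [99, 102, 98]
[0.566, 0.003, 0.126] [102, 107, 103]
[0.566, 0.007, 0.126] [90, 94, 91]
[0.566, -0.003, 0.126] [102, 106, 102]
[0.553, -0.01, 0.125] [90, 97, 100]
[0.556, -0.01, 0.125] [106, 110, 106]
[0.566, 0.0, 0.124] [107, 112, 108]
[0.557, 0.013, 0.122] [70, 87, 107]
[0.561, 0.013, 0.12] [50, 68, 92]
[0.571, 0.003, 0.119] [90, 93, 89]
[0.551, -0.01, 0.118] [79, 88, 94]
[0.571, -0.003, 0.117] [95, 97, 93]
[0.571, 0.007, 0.117] [83, 85, 82]
[0.571, -0.007, 0.116] [91, 94, 89]
[0.555, 0.013, 0.116] [60, 78, 99]
```

```bash
python3 - <<'E'
from h import *
a=np.load("side0.npz")["p"][160:240,300:390]; b=np.load("top0.npz")["p"][140:205,285:355]
a=cv2.resize(a,(400,356),interpolation=cv2.INTER_CUBIC); b=cv2.resize(b,(383,356),interpolation=cv2.INTER_CUBIC)
cv2.imwrite("pics/crop.png",np.hstack([a,b])[:,:,::-1])
E
```

```text
(no output)
```

View pics/crop.png

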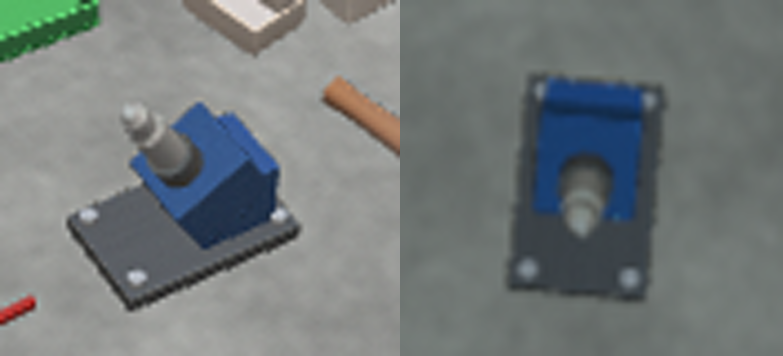

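The crops show the pin leaning towards the robot, its foot on a blue block whose slanted face runs behind it. I'll fit the pin's profile to the depth points.

```bash
cat > fitpin.py <<'E'
from h import *
from scipy.optimize import least_squares
S=np.array([0,36,41,56,64])/1e3; D=np.array([12.5,12.5,9.5,9.5,5])/1e3
for c in("side","top"):
    z=np.load(f"{c}0.npz"); P=cloud(c,z["d"]); p=z["p"].astype(int)
    q=(abs(P[...,0]-.555)<.05)&(abs(P[...,1])<.03)&(P[...,2]>.095)&(p[...,2]-p[...,0]<12)
    Q=P[q]
    def res(a):
        ax=np.array([-.5*np.cos(a[2]),-.5*np.sin(a[2]),np.cos(np.pi/6)])
        v=Q-[a[0],a[1],.09+a[3]]; s=v@ax; rr=np.linalg.norm(v-s[:,None]*ax,axis=1)
        e=rr-np.interp(s,S,D); 
        e=np.where(s>.064,np.hypot(s-.064,np.maximum(rr-.005,0)),e)
        e=np.where(s<0,.003,e)
        return np.r_[e,a[3]*2]
    for yaw0 in(-.2,.2):
        s=least_squares(res,[.578,0,yaw0,0],loss="soft_l1",f_scale=.002); print(c,len(Q),s.x.round(4),s.cost, "tip",(s.x[:2]-.032*np.array([np.cos(s.x[2]),np.sin(s.x[2])])).round(4))
    # plate yaw from dark plate edges
    k=(abs(P[...,0]-.57)<.12)&(abs(P[...,1])<.075)&(abs(P[...,2]-.014)<.012)&(p.max(-1)<(75 if c=="top" else 85))
    k=cv2.morphologyEx(k.astype(np.uint8),cv2.MORPH_OPEN,np.ones((3,3)))>0
    rc=cv2.minAreaRect(P[k][:,:2].astype(np.float32)); print("plate",k.sum(),np.round(rc[0],4),np.round(rc[1],4),rc[2])
E
python3 fitpin.py
```

```text
side 124 [ 5.720e-01 -3.000e-03 -1.062e-01  1.000e-04] 9.66595123834893e-05 tip [5.402e-01 4.000e-04]
side 124 [ 0.5721 -0.003  -0.1049  0.    ] 9.665699054632758e-05 tip [5.402e-01 4.000e-04]
plate 0 [0. 0.] [0. 0.] 0.0
top 79 [ 0.5729 -0.0009 -0.0973  0.0006] 0.00010225908016708986 tip [0.5411 0.0022]
top 79 [ 5.732e-01 -5.000e-04 -7.730e-02  5.000e-04] 0.00010024150164315583 tip [0.5413 0.002 ]
plate 268 [ 0.5538 -0.0117] [0.0698 0.1074] 26.490659713745117
```

```bash

python3 -m jog '[{"delta_pos":[0.7,-0.6,0.1],"rotation":[0,0,0.13],"grip":85},{"delta_pos":[0.7,-0.7,0.1],"rotation":[0,0,0.13],"grip":85},{"delta_pos":[0.74,-0.7,0],"rotation":[0,0,0.13],"grip":85},{"delta_pos":[0.74,-0.7,0],"rotation":[0,0,0.13],"grip":85},{"delta_pos":[0.74,-0.7,0],"rotation":[0,0,0.13],"grip":85}]' 60
python3 -m jog '[{"delta_pos":[0.74,-0.7,0],"rotation":[0,0,0.13],"grip":85},{"delta_pos":[0.74,-0.7,-0.2],"rotation":[0,0,0.13],"grip":85},{"delta_pos":[0.74,-0.7,-0.5],"rotation":[0,0,0.13],"grip":85},{"delta_pos":[0.74,-0.7,-0.5],"rotation":[0,0,0.13],"grip":85},{"delta_pos":[0.74,-0.7,-0.5],"rotation":[0,0,0.13],"grip":85}]'
cat > st.py <<'E'
from h import *
s=r.sense(); T=R.from_rotvec(s["ee_rot"]).as_matrix()
print("t",round(s["time_s"],2),"tcp",s["eef_pos"].round(4),"y",T[:,1].round(3),"z",T[:,2].round(3),"F",s["force"].round(1),"w",round(s["width"],4),"ff",round(s["finger_force"],1),"j",s["joints"].round(2))
E
python3 st.py
```

```text
time_s: 1.3
eef_pos: [0.2917, 0.3671, 0.2395]
ee_rot: [0.298, 3.127, 0.001]
force: [0.5, 0.9, 0.1]
width: 0.0848
finger_force: 0.0
time_s: 1.8
eef_pos: [0.4399, 0.227, 0.1709]
ee_rot: [0.156, 3.137, 0.001]
force: [0.8, -0.4, -0.3]
width: 0.0851
finger_force: 0.0
t 1.8 tcp [0.4399 0.227  0.1709] y [0.099 0.995 0.001] z [ 0.001  0.001 -1.   ] F [ 0.8 -0.4 -0.3] w 0.0851 ff 0.0 j [ 0.48  0.08 -0.23  1.27  0.    0.58]
```

```bash

python3 -m jog '[{"delta_pos":[0.01,-0.11,-0.9],"rotation":[0,0,0],"grip":85},{"delta_pos":[0,0,-1],"rotation":[0,0,0],"grip":85},{"delta_pos":[0,0,-1],"rotation":[0,0,0],"grip":85},{"delta_pos":[0,0,-0.7],"rotation":[0,0,0],"grip":85},{"delta_pos":[0,0,-0.4],"rotation":[0,0,0],"grip":85}]'
python3 -m jog '[{"delta_pos":[0,0,0],"rotation":[0,0,0],"grip":55},{"delta_pos":[0,0,0],"rotation":[0,0,0],"grip":45},{"delta_pos":[0,0,0],"rotation":[0,0,0],"grip":35},{"delta_pos":[0,0,0],"rotation":[0,0,0],"grip":30},{"delta_pos":[0,0,0],"rotation":[0,0,0],"grip":30}]' 60
python3 st.py
```

```text
time_s: 2.3
eef_pos: [0.4377, 0.223, 0.0087]
ee_rot: [-0.158, -3.135, 0.003]
force: [-0.4, 0.2, 0.1]
width: 0.085
finger_force: 0.0
time_s: 2.8
eef_pos: [0.4403, 0.2244, 0.013]
ee_rot: [0.157, 3.135, 0.002]
force: [-0.5, -1.5, 6.4]
width: 0.0392
finger_force: 60.4
t 2.8 tcp [0.4403 0.2244 0.013 ] y [0.1   0.995 0.001] z [ 0.003  0.001 -1.   ] F [-0.5 -1.5  6.4] w 0.0392 ff 60.4 j [ 0.47  0.16 -0.49  0.91 -0.    0.57]
```

```bash

python3 -m jog '[{"delta_pos":[0,0,0.5],"rotation":[0,0,0],"grip":30},{"delta_pos":[0,0,0.9],"rotation":[0,0,0],"grip":30},{"delta_pos":[0,0,1],"rotation":[0,0,0],"grip":30},{"delta_pos":[0,0,1],"rotation":[0,0,0],"grip":30},{"delta_pos":[0.1,-0.3,0.7],"rotation":[0,0,0],"grip":30}]'
python3 -m jog '[{"delta_pos":[0.2,-0.6,0.3],"rotation":[-0.06,-0.62,0],"grip":30},{"delta_pos":[0.3,-0.9,0],"rotation":[-0.06,-0.62,0],"grip":30},{"delta_pos":[0.4,-0.9,0],"rotation":[-0.06,-0.62,0],"grip":30},{"delta_pos":[0.4,-0.9,0],"rotation":[-0.06,-0.62,0],"grip":30},{"delta_pos":[0.4,-0.9,0],"rotation":[-0.06,-0.62,0],"grip":30}]'
python3 -m jog '[{"delta_pos":[0.3,-0.6,0],"rotation":[-0.07,-0.63,0],"grip":30},{"delta_pos":[0,-0.3,0],"rotation":[0,0,0],"grip":30},{"delta_pos":[0,0,0],"rotation":[0,0,0],"grip":30},{"delta_pos":[0,0,0],"rotation":[0,0,0],"grip":30},{"delta_pos":[0,0,0],"rotation":[0,0,0],"grip":30}]'
python3 st.py
```

```text
time_s: 3.3
eef_pos: [0.4435, 0.2128, 0.1785]
ee_rot: [0.155, 3.135, 0.003]
force: [1.5, 0.3, -2.9]
width: 0.0392
finger_force: 61.0
time_s: 3.8
eef_pos: [0.5112, 0.0427, 0.1879]
ee_rot: [0.134, 2.7, -0.028]
force: [0.3, 0.4, -3.0]
width: 0.0393
finger_force: 61.0
time_s: 4.3
eef_pos: [0.5234, 0.0085, 0.1877]
ee_rot: [0.13, 2.615, -0.033]
force: [0.4, 0.4, -3.0]
width: 0.0393
finger_force: 61.2
t 4.3 tcp [0.5234 0.0085 0.1877] y [0.099 0.995 0.001] z [ 0.497 -0.049 -0.866] F [ 0.4  0.4 -3. ] w 0.0393 ff 61.2 j [ 0.06 -0.28 -0.63  0.7  -0.08  0.14]
```

```bash
cat > fer.py <<'E'
from h import *
import sys
from scipy.optimize import least_squares
def run(tag,view=False):
    s=r.sense(); T=R.from_rotvec(s["ee_rot"]).as_matrix(); ax=-T[:,2]; tcp=s["eef_pos"]
    for c,pin in(("side",[.572,-.003,.09]),("top",[.573,-.0007,.09])):
        p,d=cam(c); P=cloud(c,d); q=p.astype(int)
        k=(np.linalg.norm(P-(tcp+.014*ax),axis=-1)<.05)&(q[...,0]>1.35*q[...,2])&(q[...,0]>60)
        if k.sum()<25: print(c,"few",k.sum()); continue
        Q=P[k]; a=np.array([-.4976,.049,.866]); e1=T[:,0]; e2=T[:,1]
        f=least_squares(lambda o:np.hypot((Q-tcp)@e1-o[0],(Q-tcp)@e2-o[1])-.02,[0,0],loss="soft_l1",f_scale=.002)
        sz=(Q-tcp)@ax
        o=f.x; cen=tcp+o[0]*e1+o[1]*e2+.013*ax
        v=cen-np.array(pin); u=v@a
        print(c,k.sum(),"offset from tcp (toolx,y)",o.round(4),"axial span",np.percentile(sz,[3,97]).round(4),"from pin: up",u.round(4),"lat x",(v@e1).round(4),"lat y",(v@e2).round(4),"e1",e1.round(2))
        cv2.imwrite(f"pics/{c}_{tag}.png",cv2.resize(p[120:270,250:450],(800,600),interpolation=cv2.INTER_CUBIC)[:,:,::-1])
run(sys.argv[1])
E
python3 fer.py a
```

```text
side 60 offset from tcp (toolx,y) [ 0.0005 -0.0013] axial span [-0.0104  0.0369] from pin: up 0.1223 lat x -0.0054 lat y 0.0054 e1 [-0.86  0.09 -0.5 ]
top 113 offset from tcp (toolx,y) [-0.0015  0.0017] axial span [-0.009   0.0371] from pin: up 0.1227 lat x -0.0068 lat y 0.0061 e1 [-0.86  0.09 -0.5 ]
```

View pics/side_a.png

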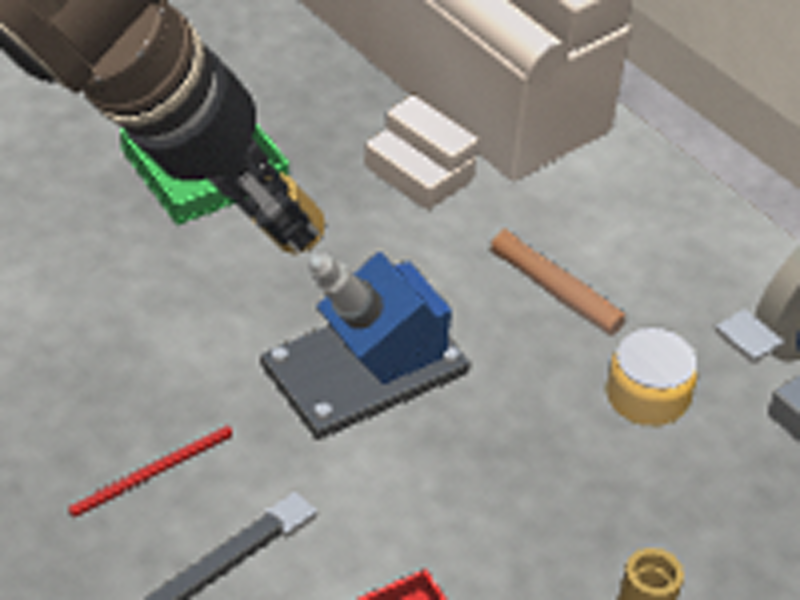

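Side view crop: the ferrule in the fingers ends at about (305,240), just above the pin tip at (322,262); both cameras agree it is about 6 mm off axis each way, so I correct that, then slide down.

```bash

python3 -m jog '[{"delta_pos":[-0.145,-0.13,-0.075],"rotation":[0,0,0],"grip":30},{"delta_pos":[0,0,0],"rotation":[0,0,0],"grip":30},{"delta_pos":[0.124,-0.012,-0.216],"rotation":[0,0,0],"grip":30},{"delta_pos":[0.124,-0.012,-0.216],"rotation":[0,0,0],"grip":30},{"delta_pos":[0,0,0],"rotation":[0,0,0],"grip":30}]'
python3 fer.py b
python3 -m jog '[{"delta_pos":[0.124,-0.012,-0.216],"rotation":[0,0,0],"grip":30},{"delta_pos":[0.124,-0.012,-0.216],"rotation":[0,0,0],"grip":30},{"delta_pos":[0.124,-0.012,-0.216],"rotation":[0,0,0],"grip":30},{"delta_pos":[0,0,0],"rotation":[0,0,0],"grip":30},{"delta_pos":[0,0,0],"rotation":[0,0,0],"grip":30}]'
python3 fer.py c; python3 st.py
```

```text
time_s: 4.9
eef_pos: [0.5269, 0.0016, 0.1647]
ee_rot: [0.131, 2.618, -0.035]
force: [-0.1, -0.3, -3.5]
width: 0.0389
finger_force: 61.2
side 64 offset from tcp (toolx,y) [ 0.0005 -0.001 ] axial span [-0.016   0.0366] from pin: up 0.1003 lat x 0.0027 lat y -0.0009 e1 [-0.86  0.09 -0.5 ]
top 109 offset from tcp (toolx,y) [-0.0021  0.0013] axial span [-0.0083  0.0381] from pin: up 0.1007 lat x 0.0008 lat y -0.001 e1 [-0.86  0.09 -0.5 ]
time_s: 5.5
eef_pos: [0.542, 0.0002, 0.1404]
ee_rot: [0.131, 2.617, -0.034]
force: [-0.1, 0.2, -3.2]
width: 0.039
finger_force: 61.2
side 66 offset from tcp (toolx,y) [ 0.0007 -0.002 ] axial span [-0.0119  0.0376] from pin: up 0.0717 lat x 0.0018 lat y -0.0018 e1 [-0.86  0.09 -0.5 ]
top 103 offset from tcp (toolx,y) [-0.0018  0.0015] axial span [-0.0102  0.0375] from pin: up 0.0721 lat x -0.0 lat y -0.0006 e1 [-0.86  0.09 -0.5 ]
t 5.6 tcp [5.423e-01 3.000e-04 1.413e-01] y [0.1   0.995 0.001] z [ 0.498 -0.049 -0.866] F [-0.2 -0.  -2.1] w 0.0386 ff 61.2 j [ 0.04 -0.22 -0.7   0.57 -0.07  0.12]
```

```bash

python3 -m jog '[{"delta_pos":[0.02,0.025,0.01],"rotation":[0,0,0],"grip":30},{"delta_pos":[0.062,-0.006,-0.108],"rotation":[0,0,0],"grip":30},{"delta_pos":[0.062,-0.006,-0.108],"rotation":[0,0,0],"grip":30},{"delta_pos":[0.025,-0.002,-0.043],"rotation":[0,0,0],"grip":30},{"delta_pos":[0,0,0],"rotation":[0,0,0],"grip":30}]'; python3 st.py
python3 -m jog '[{"delta_pos":[0.025,-0.002,-0.043],"rotation":[0,0,0],"grip":30},{"delta_pos":[0.025,-0.002,-0.043],"rotation":[0,0,0],"grip":30},{"delta_pos":[0.025,-0.002,-0.043],"rotation":[0,0,0],"grip":30},{"delta_pos":[0.025,-0.002,-0.043],"rotation":[0,0,0],"grip":30},{"delta_pos":[0,0,0],"rotation":[0,0,0],"grip":30}]'; python3 st.py
```

```text
time_s: 6.1
eef_pos: [0.5487, 0.0007, 0.1304]
ee_rot: [0.131, 2.617, -0.034]
force: [0.3, 0.2, -2.9]
width: 0.0388
finger_force: 61.2
t 6.1 tcp [0.5487 0.0007 0.1304] y [0.1   0.995 0.   ] z [ 0.496 -0.049 -0.867] F [ 0.3  0.2 -2.9] w 0.0388 ff 61.2 j [ 0.04 -0.2  -0.7   0.55 -0.07  0.12]
time_s: 6.6
eef_pos: [0.5529, 0.0004, 0.1239]
ee_rot: [0.131, 2.616, -0.034]
force: [0.3, 0.0, -3.1]
width: 0.0391
finger_force: 61.2
t 6.6 tcp [5.529e-01 4.000e-04 1.239e-01] y [0.1   0.995 0.001] z [ 0.497 -0.049 -0.866] F [ 0.3  0.  -3.1] w 0.0391 ff 61.2 j [ 0.04 -0.18 -0.71  0.53 -0.07  0.12]
```

```bash

for i in 1 2 3; do python3 -m jog '[{"delta_pos":[0.025,-0.002,-0.043],"rotation":[0,0,0],"grip":30},{"delta_pos":[0,0,0],"rotation":[0,0,0],"grip":30},{"delta_pos":[0.025,-0.002,-0.043],"rotation":[0,0,0],"grip":30},{"delta_pos":[0,0,0],"rotation":[0,0,0],"grip":30},{"delta_pos":[0,0,0],"rotation":[0,0,0],"grip":30}]'|grep -E "eef_pos|force"; done; python3 st.py
```

```text
eef_pos: [0.5549, 0.0002, 0.1208]
force: [0.1, 0.8, -2.6]
finger_force: 61.2
eef_pos: [0.557, 0.0001, 0.1173]
force: [0.2, -0.2, -2.3]
finger_force: 61.2
eef_pos: [0.559, -0.0001, 0.1139]
force: [-0.7, -0.6, -3.6]
finger_force: 61.2
t 8.1 tcp [ 5.590e-01 -1.000e-04  1.139e-01] y [0.1   0.995 0.001] z [ 0.497 -0.049 -0.866] F [-0.7 -0.6 -3.6] w 0.0389 ff 61.2 j [ 0.04 -0.16 -0.72  0.5  -0.07  0.12]
```

```bash

for i in 1 2 3; do python3 -m jog '[{"delta_pos":[0.025,-0.002,-0.043],"rotation":[0,0,0],"grip":30},{"delta_pos":[0.025,-0.002,-0.043],"rotation":[0,0,0],"grip":30},{"delta_pos":[0,0,0],"rotation":[0,0,0],"grip":30},{"delta_pos":[0,0,0],"rotation":[0,0,0],"grip":30},{"delta_pos":[0,0,0],"rotation":[0,0,0],"grip":30}]'|grep -E "eef_pos|force"; done; python3 st.py
```

```text
eef_pos: [0.5609, -0.0002, 0.1105]
force: [0.2, -0.3, -2.9]
finger_force: 61.2
eef_pos: [0.5629, -0.0004, 0.107]
force: [-0.3, 0.8, -3.7]
finger_force: 61.2
eef_pos: [0.5649, -0.0006, 0.1035]
force: [-0.4, -0.5, -4.7]
finger_force: 61.2
t 9.6 tcp [ 0.5649 -0.0006  0.1035] y [0.1   0.995 0.001] z [ 0.497 -0.049 -0.866] F [-0.4 -0.5 -4.7] w 0.039 ff 61.2 j [ 0.03 -0.14 -0.73  0.47 -0.07  0.12]
```

Up ≈ 28 mm, still free: well past the part-way stop. On to the shoulder.

```bash

for i in 1 2 3; do python3 -m jog '[{"delta_pos":[0.025,-0.002,-0.043],"rotation":[0,0,0],"grip":30},{"delta_pos":[0,0,0],"rotation":[0,0,0],"grip":30},{"delta_pos":[0,0,0],"rotation":[0,0,0],"grip":30},{"delta_pos":[0,0,0],"rotation":[0,0,0],"grip":30},{"delta_pos":[0,0,0],"rotation":[0,0,0],"grip":30}]'|grep -E "eef_pos|^force"; done; python3 st.py
```

```text
eef_pos: [0.5659, -0.0007, 0.1018]
force: [0.0, -1.3, -3.3]
eef_pos: [0.5662, -0.0007, 0.1014]
force: [-17.2, 0.2, 13.1]
eef_pos: [0.5665, -0.0007, 0.1013]
force: [-38.2, 1.3, 31.9]
t 11.1 tcp [ 0.5665 -0.0007  0.1013] y [0.1   0.995 0.001] z [ 0.498 -0.049 -0.866] F [-38.2   1.3  31.9] w 0.0389 ff 65.7 j [ 0.03 -0.14 -0.73  0.46 -0.07  0.12]
```

```bash

python3 -m jog '[{"delta_pos":[-0.062,0.006,0.108],"rotation":[0,0,0],"grip":30},{"delta_pos":[-0.15,0.015,0.26],"rotation":[0,0,0],"grip":30},{"delta_pos":[-0.249,0.024,0.433],"rotation":[0,0,0],"grip":30},{"delta_pos":[-0.249,0.024,0.433],"rotation":[0,0,0],"grip":30},{"delta_pos":[-0.249,0.024,0.433],"rotation":[0,0,0],"grip":30}]'
python3 -m jog '[{"delta_pos":[-0.249,0.024,0.433],"rotation":[0,0,0],"grip":30},{"delta_pos":[-0.18,0.02,0.3],"rotation":[0,0,0],"grip":30},{"delta_pos":[0.1,0.5,0],"rotation":[0,0,0],"grip":30},{"delta_pos":[0.4,0.9,0],"rotation":[0.06,0.62,0],"grip":30},{"delta_pos":[0.4,0.9,0],"rotation":[0.06,0.62,0],"grip":30}]'
python3 -m jog '[{"delta_pos":[0.4,0.9,0],"rotation":[0.06,0.62,0],"grip":30},{"delta_pos":[0.4,0.9,0],"rotation":[0.06,0.62,0],"grip":30},{"delta_pos":[0.4,0.9,0],"rotation":[0.06,0.62,0],"grip":30},{"delta_pos":[0.4,0.8,0],"rotation":[0.07,0.63,0],"grip":30},{"delta_pos":[0.2,0.5,0],"rotation":[0,0,0],"grip":30}]'
python3 -m jog '[{"delta_pos":[0,0,0],"rotation":[0,0,0],"grip":30},{"delta_pos":[0,0,0],"rotation":[0,0,0],"grip":30},{"delta_pos":[0,0,0],"rotation":[0,0,0],"grip":30},{"delta_pos":[0,0,0],"rotation":[0,0,0],"grip":30},{"delta_pos":[0,0,0],"rotation":[0,0,0],"grip":30}]' >/dev/null
python3 st.py
```

```text
time_s: 11.6
eef_pos: [0.5294, 0.0031, 0.1665]
ee_rot: [0.131, 2.614, -0.033]
force: [0.5, -0.1, -3.3]
width: 0.0394
finger_force: 61.4
time_s: 12.1
eef_pos: [0.5479, 0.0976, 0.1959]
ee_rot: [0.141, 2.789, -0.024]
force: [0.7, -1.2, -0.9]
width: 0.0391
finger_force: 61.5
time_s: 12.6
eef_pos: [0.6233, 0.2592, 0.1909]
ee_rot: [-0.156, -3.133, 0.001]
force: [2.2, -0.1, -3.4]
width: 0.0389
finger_force: 61.4
t 13.1 tcp [0.6201 0.2559 0.1957] y [0.1   0.995 0.001] z [ 0.001  0.001 -1.   ] F [ 0.1 -1.3 -2.9] w 0.0389 ff 61.5 j [0.39 0.41 0.25 1.41 0.   0.49]
```

```bash

python3 -m jog '[{"delta_pos":[-0.1,0.26,-0.8],"rotation":[0,0,0],"grip":30},{"delta_pos":[0,0,-1],"rotation":[0,0,0],"grip":30},{"delta_pos":[0,0,-1],"rotation":[0,0,0],"grip":30},{"delta_pos":[0,0,-0.9],"rotation":[0,0,0],"grip":30},{"delta_pos":[0,0,-0.55],"rotation":[0,0,0],"grip":30}]'
python3 -m jog '[{"delta_pos":[0,0,-0.1],"rotation":[0,0,0],"grip":30},{"delta_pos":[0,0,0],"rotation":[0,0,0],"grip":30},{"delta_pos":[0,0,0],"rotation":[0,0,0],"grip":30},{"delta_pos":[0,0,0],"rotation":[0,0,0],"grip":30},{"delta_pos":[0,0,0],"rotation":[0,0,0],"grip":30}]'
python3 st.py
```

```text
time_s: 13.6
eef_pos: [0.6147, 0.2659, 0.0218]
ee_rot: [-0.157, -3.135, 0.002]
force: [0.5, 0.1, -2.0]
width: 0.0389
finger_force: 61.4
time_s: 14.1
eef_pos: [0.6173, 0.2674, 0.0221]
ee_rot: [0.157, 3.135, 0.002]
force: [-0.4, 0.3, -2.2]
width: 0.0389
finger_force: 61.5
t 14.1 tcp [0.6173 0.2674 0.0221] y [0.1   0.995 0.001] z [ 0.002  0.001 -1.   ] F [-0.4  0.3 -2.2] w 0.0389 ff 61.5 j [ 0.41  0.47 -0.05  1.05  0.    0.51]
```

```bash

for i in 1 2 3; do python3 -m jog '[{"delta_pos":[0,0,-0.05],"rotation":[0,0,0],"grip":30},{"delta_pos":[0,0,0],"rotation":[0,0,0],"grip":30},{"delta_pos":[0,0,0],"rotation":[0,0,0],"grip":30},{"delta_pos":[0,0,0],"rotation":[0,0,0],"grip":30},{"delta_pos":[0,0,0],"rotation":[0,0,0],"grip":30}]'|grep -E "eef_pos|^force"; done
```

```text
eef_pos: [0.6164, 0.2671, 0.0184]
force: [0.3, -0.1, -3.7]
eef_pos: [0.6166, 0.2672, 0.0171]
force: [-2.3, -1.0, 5.4]
eef_pos: [0.6167, 0.2672, 0.0171]
force: [-5.8, -3.0, 16.4]
```

```bash

python3 -m jog '[{"delta_pos":[0,0,0.03],"rotation":[0,0,0],"grip":44},{"delta_pos":[0,0,0],"rotation":[0,0,0],"grip":50},{"delta_pos":[0,0,0],"rotation":[0,0,0],"grip":55},{"delta_pos":[0,0,0],"rotation":[0,0,0],"grip":57},{"delta_pos":[0,0,0.2],"rotation":[0,0,0],"grip":57}]'
python3 -m jog '[{"delta_pos":[0,0,0.6],"rotation":[0,0,0],"grip":57},{"delta_pos":[0,0,1],"rotation":[0,0,0],"grip":57},{"delta_pos":[0,0,1],"rotation":[0,0,0],"grip":57},{"delta_pos":[0,0,1],"rotation":[0,0,0],"grip":85},{"delta_pos":[0,-0.6,0.7],"rotation":[0,0,0],"grip":85}]'
python3 -m jog '[{"delta_pos":[0,-1,0],"rotation":[0,0,0],"grip":85},{"delta_pos":[0,-1,0],"rotation":[0,0,0],"grip":85},{"delta_pos":[0,-1,0],"rotation":[0,0,0],"grip":85},{"delta_pos":[0,-1,0],"rotation":[0,0,0],"grip":85},{"delta_pos":[0,-1,0],"rotation":[0,0,0],"grip":85}]'
python3 -m jog '[{"delta_pos":[0,-1,0],"rotation":[0,0,0],"grip":85},{"delta_pos":[0,-1,0],"rotation":[0,0,0],"grip":85},{"delta_pos":[0,-1,0],"rotation":[0,0,0],"grip":85},{"delta_pos":[0,-1,0],"rotation":[0,0,0],"grip":85},{"delta_pos":[0,-1,0],"rotation":[0,0,0],"grip":85}]'
python3 -m jog '[{"delta_pos":[0,-1,0],"rotation":[0,0,0],"grip":85},{"delta_pos":[0,-1,0],"rotation":[0,0,0],"grip":85},{"delta_pos":[0,-0.9,0],"rotation":[0,0,0],"grip":85},{"delta_pos":[0,-0.5,0],"rotation":[0,0,0],"grip":85},{"delta_pos":[0,0,0],"rotation":[0,0,0],"grip":85}]' >/dev/null
python3 st.py
python3 - <<'E'
from h import *
p,d=cam("side"); cv2.imwrite("pics/s2.png",p[:,:,::-1]); P=cloud("side",d)
for x,y in((.6167,.2672),(.6095,-.2965)):
    k=(np.hypot(P[...,0]-x,P[...,1]-y)<.06)&(P[...,2]>.03)&(P[...,2]<.07)
    print(k.sum(),P[k].min(0).round(3),P[k].max(0).round(3))
E
```

```text
time_s: 16.1
eef_pos: [0.6155, 0.2667, 0.0223]
ee_rot: [-0.156, -3.135, 0.002]
force: [-0.2, 0.1, 0.2]
width: 0.0572
finger_force: 0.0
time_s: 16.6
eef_pos: [0.6168, 0.2451, 0.1991]
ee_rot: [0.152, 3.135, 0.004]
force: [1.2, -0.7, -0.0]
width: 0.0832
finger_force: 0.0
time_s: 17.1
eef_pos: [0.6163, 0.0416, 0.1963]
ee_rot: [0.156, 3.137, 0.0]
force: [0.2, -1.1, -0.1]
width: 0.0851
finger_force: 0.0
time_s: 17.6
eef_pos: [0.6162, -0.1586, 0.1963]
ee_rot: [0.157, 3.137, 0.0]
force: [0.1, 0.4, -0.5]
width: 0.0848
finger_force: 0.0
t 18.1 tcp [ 0.6161 -0.2953  0.1953] y [ 0.103  0.995 -0.   ] z [-0.  0. -1.] F [ 0.7  0.1 -1. ] w 0.0849 ff 0.0 j [-0.45  0.44  0.29  1.43 -0.   -0.34]
117 [0.596 0.244 0.03 ] [0.637 0.288 0.055]
162 [ 0.59  -0.319  0.03 ] [ 0.629 -0.279  0.052]
```

View pics/s2.png

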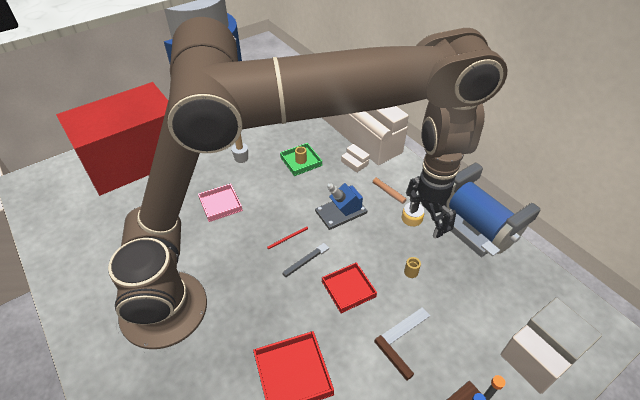

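Ferrule one stands upright in the green tray at (301,155); ferrule two is at (412,267), below the gripper.

```bash

python3 -m jog '[{"delta_pos":[-0.16,-0.03,-0.8],"rotation":[0,0,0],"grip":85},{"delta_pos":[0,0,-1],"rotation":[0,0,0],"grip":85},{"delta_pos":[0,0,-1],"rotation":[0,0,0],"grip":85},{"delta_pos":[0,0,-1],"rotation":[0,0,0],"grip":85},{"delta_pos":[0,0,-0.65],"rotation":[0,0,0],"grip":85}]'
python3 -m jog '[{"delta_pos":[0,0,-0.15],"rotation":[0,0,0],"grip":85},{"delta_pos":[0,0,0],"rotation":[0,0,0],"grip":70},{"delta_pos":[0,0,0],"rotation":[0,0,0],"grip":60},{"delta_pos":[0,0,0],"rotation":[0,0,0],"grip":45},{"delta_pos":[0,0,0],"rotation":[0,0,0],"grip":35}]' 60
python3 -m jog '[{"delta_pos":[0,0,0],"rotation":[0,0,0],"grip":30},{"delta_pos":[0,0,0],"rotation":[0,0,0],"grip":30},{"delta_pos":[0,0,0],"rotation":[0,0,0],"grip":30},{"delta_pos":[0,0,0],"rotation":[0,0,0],"grip":30},{"delta_pos":[0,0,0],"rotation":[0,0,0],"grip":30}]' 60 >/dev/null
python3 st.py
```

```text
time_s: 18.65
eef_pos: [0.609, -0.2914, 0.0149]
ee_rot: [-0.153, -3.135, -0.003]
force: [-0.5, -0.5, 0.4]
width: 0.0853
finger_force: 0.0
time_s: 19.15
eef_pos: [0.6115, -0.295, 0.0144]
ee_rot: [0.156, 3.134, -0.003]
force: [0.1, -0.2, 3.9]
width: 0.0383
finger_force: 60.7
t 19.65 tcp [ 0.6115 -0.2949  0.0144] y [ 0.1    0.995 -0.001] z [ 0.004 -0.002 -1.   ] F [-0.3 -0.8  6.5] w 0.0384 ff 61.1 j [-0.45  0.48 -0.04  1.04  0.   -0.35]
```

```bash

python3 -m jog '[{"delta_pos":[0,0,0.5],"rotation":[0,0,0],"grip":30},{"delta_pos":[0,0,0.9],"rotation":[0,0,0],"grip":30},{"delta_pos":[0,0,1],"rotation":[0,0,0],"grip":30},{"delta_pos":[0,0,1],"rotation":[0,0,0],"grip":30},{"delta_pos":[-0.1,0.3,0.8],"rotation":[0,0,0],"grip":30}]'
python3 -m jog '[{"delta_pos":[-0.3,0.7,0.36],"rotation":[-0.06,-0.62,0],"grip":30},{"delta_pos":[-0.4,1,0],"rotation":[-0.06,-0.62,0],"grip":30},{"delta_pos":[-0.4,1,0],"rotation":[-0.06,-0.62,0],"grip":30},{"delta_pos":[-0.4,1,0],"rotation":[-0.06,-0.62,0],"grip":30},{"delta_pos":[-0.4,1,0],"rotation":[-0.06,-0.62,0],"grip":30}]'
python3 -m jog '[{"delta_pos":[-0.4,1,0],"rotation":[-0.07,-0.63,0],"grip":30},{"delta_pos":[-0.1,0.9,0],"rotation":[0,0,0],"grip":30},{"delta_pos":[0,0.5,0],"rotation":[0,0,0],"grip":30},{"delta_pos":[0,0,0],"rotation":[0,0,0],"grip":30},{"delta_pos":[0,0,0],"rotation":[0,0,0],"grip":30}]'
python3 st.py; python3 fer.py d
```

```text
time_s: 20.15
eef_pos: [0.6063, -0.2832, 0.1822]
ee_rot: [0.159, 3.136, -0.001]
force: [2.0, 0.2, -3.0]
width: 0.0382
finger_force: 61.0
time_s: 20.65
eef_pos: [0.5286, -0.0929, 0.1942]
ee_rot: [0.136, 2.7, -0.027]
force: [0.9, 1.0, -2.4]
width: 0.0383
finger_force: 61.0
time_s: 21.15
eef_pos: [0.5096, 0.0023, 0.1942]
ee_rot: [0.128, 2.616, -0.034]
force: [0.0, 0.0, -3.3]
width: 0.0383
finger_force: 61.4
t 21.15 tcp [0.5096 0.0023 0.1942] y [0.098 0.995 0.   ] z [ 0.497 -0.049 -0.866] F [ 0.   0.  -3.3] w 0.0383 ff 61.4 j [ 0.05 -0.31 -0.64  0.72 -0.07  0.12]
side 75 offset from tcp (toolx,y) [ 0.001  -0.0004] axial span [-0.0131  0.0353] from pin: up 0.1345 lat x 0.0032 lat y -0.0012 e1 [-0.86  0.08 -0.5 ]
top 118 offset from tcp (toolx,y) [-0.0007  0.0009] axial span [-0.0098  0.0374] from pin: up 0.1349 lat x 0.0022 lat y -0.0023 e1 [-0.86  0.08 -0.5 ]
```

```bash

python3 -m jog '[{"delta_pos":[0.062,0.037,0.034],"rotation":[0,0,0],"grip":30},{"delta_pos":[0.124,-0.012,-0.216],"rotation":[0,0,0],"grip":30},{"delta_pos":[0.124,-0.012,-0.216],"rotation":[0,0,0],"grip":30},{"delta_pos":[0.124,-0.012,-0.216],"rotation":[0,0,0],"grip":30},{"delta_pos":[0.124,-0.012,-0.216],"rotation":[0,0,0],"grip":30}]'
python3 -m jog '[{"delta_pos":[0.124,-0.012,-0.216],"rotation":[0,0,0],"grip":30},{"delta_pos":[0.124,-0.012,-0.216],"rotation":[0,0,0],"grip":30},{"delta_pos":[0,0,0],"rotation":[0,0,0],"grip":30},{"delta_pos":[0,0,0],"rotation":[0,0,0],"grip":30},{"delta_pos":[0,0,0],"rotation":[0,0,0],"grip":30}]'
python3 fer.py e
python3 -m jog '[{"delta_pos":[0.062,-0.006,-0.108],"rotation":[0,0,0],"grip":30},{"delta_pos":[0.062,-0.006,-0.108],"rotation":[0,0,0],"grip":30},{"delta_pos":[0,0,0],"rotation":[0,0,0],"grip":30},{"delta_pos":[0,0,0],"rotation":[0,0,0],"grip":30},{"delta_pos":[0,0,0],"rotation":[0,0,0],"grip":30}]'
for i in 1 2 ; do python3 -m jog '[{"delta_pos":[0.025,-0.002,-0.043],"rotation":[0,0,0],"grip":30},{"delta_pos":[0,0,0],"rotation":[0,0,0],"grip":30},{"delta_pos":[0.025,-0.002,-0.043],"rotation":[0,0,0],"grip":30},{"delta_pos":[0,0,0],"rotation":[0,0,0],"grip":30},{"delta_pos":[0,0,0],"rotation":[0,0,0],"grip":30}]'|grep -E "eef_pos|^force"; done; python3 st.py
```

```text
time_s: 21.75
eef_pos: [0.5325, 0.0012, 0.1592]
ee_rot: [0.131, 2.617, -0.034]
force: [0.0, -0.6, -3.2]
width: 0.0381
finger_force: 61.4
time_s: 22.25
eef_pos: [0.5425, 0.0005, 0.1441]
ee_rot: [0.13, 2.615, -0.034]
force: [0.4, 0.8, -3.4]
width: 0.0382
finger_force: 61.4
side 63 offset from tcp (toolx,y) [ 0.0008 -0.0002] axial span [-0.0143  0.036 ] from pin: up 0.0747 lat x -0.0005 lat y 0.0004 e1 [-0.86  0.09 -0.5 ]
top 103 offset from tcp (toolx,y) [-0.0004  0.0015] axial span [-0.0114  0.0358] from pin: up 0.0751 lat x -0.001 lat y -0.0003 e1 [-0.86  0.09 -0.5 ]
time_s: 22.85
eef_pos: [0.5472, -0.0, 0.1349]
ee_rot: [0.13, 2.616, -0.034]
force: [0.6, 0.2, -3.7]
width: 0.0383
finger_force: 61.4
eef_pos: [0.5492, -0.0002, 0.1314]
force: [0.3, 0.4, -3.0]
eef_pos: [0.5512, -0.0003, 0.1279]
force: [0.2, 0.1, -2.8]
t 23.85 tcp [ 5.512e-01 -3.000e-04  1.279e-01] y [0.099 0.995 0.001] z [ 0.497 -0.049 -0.866] F [ 0.2  0.1 -2.8] w 0.0383 ff 61.4 j [ 0.04 -0.19 -0.71  0.54 -0.07  0.12]
```

```bash

for i in 1 2 3 4; do python3 -m jog '[{"delta_pos":[0.025,-0.002,-0.043],"rotation":[0,0,0],"grip":30},{"delta_pos":[0,0,0],"rotation":[0,0,0],"grip":30},{"delta_pos":[0,0,0],"rotation":[0,0,0],"grip":30},{"delta_pos":[0,0,0],"rotation":[0,0,0],"grip":30},{"delta_pos":[0,0,0],"rotation":[0,0,0],"grip":30}]'|grep -E "eef_pos|^force"; done; python3 st.py
```

```text
eef_pos: [0.5522, -0.0004, 0.1264]
force: [0.7, 0.1, -3.3]
eef_pos: [0.5532, -0.0005, 0.1246]
force: [0.2, -0.2, -3.3]
eef_pos: [0.5539, -0.0003, 0.123]
force: [-5.6, 1.1, 1.9]
eef_pos: [0.5543, -0.0004, 0.1226]
force: [-20.5, 0.8, 15.7]
t 25.85 tcp [ 5.543e-01 -4.000e-04  1.226e-01] y [0.099 0.995 0.001] z [ 0.498 -0.049 -0.866] F [-20.5   0.8  15.7] w 0.0382 ff 64.3 j [ 0.03 -0.18 -0.71  0.52 -0.07  0.12]
```

Stopped at about 48 mm, as predicted for the land. I'll confirm with one more 2 mm push, then retract and go to the red tray.

```bash

python3 -m jog '[{"delta_pos":[0.025,-0.002,-0.043],"rotation":[0,0,0],"grip":30},{"delta_pos":[0,0,0],"rotation":[0,0,0],"grip":30},{"delta_pos":[0,0,0],"rotation":[0,0,0],"grip":30},{"delta_pos":[0,0,0],"rotation":[0,0,0],"grip":30},{"delta_pos":[0,0,0],"rotation":[0,0,0],"grip":30}]'|grep -E "eef_pos|^force"
python3 -m jog '[{"delta_pos":[-0.062,0.006,0.108],"rotation":[0,0,0],"grip":30},{"delta_pos":[-0.15,0.015,0.26],"rotation":[0,0,0],"grip":30},{"delta_pos":[-0.249,0.024,0.433],"rotation":[0,0,0],"grip":30},{"delta_pos":[-0.249,0.024,0.433],"rotation":[0,0,0],"grip":30},{"delta_pos":[-0.2,0.024,0.34],"rotation":[0,0,0],"grip":30}]'
python3 -m jog '[{"delta_pos":[0,-0.5,0],"rotation":[0,0,0],"grip":30},{"delta_pos":[-0.2,-0.9,0],"rotation":[0.06,0.62,0],"grip":30},{"delta_pos":[-0.4,-0.9,0],"rotation":[0.06,0.62,0],"grip":30},{"delta_pos":[-0.4,-0.9,0],"rotation":[0.06,0.62,0],"grip":30},{"delta_pos":[-0.4,-0.9,0],"rotation":[0.06,0.62,0],"grip":30}]'
python3 -m jog '[{"delta_pos":[-0.3,-0.9,0],"rotation":[0.06,0.62,0],"grip":30},{"delta_pos":[0,-0.7,0],"rotation":[0.07,0.63,0],"grip":30},{"delta_pos":[0,0,0],"rotation":[0,0,0],"grip":30},{"delta_pos":[0,0,0],"rotation":[0,0,0],"grip":30},{"delta_pos":[0,0,0],"rotation":[0,0,0],"grip":30}]'>/dev/null
python3 st.py
```

```text
eef_pos: [0.5551, -0.0004, 0.1223]
force: [-33.1, 2.6, 29.7]
time_s: 26.85
eef_pos: [0.5196, 0.003, 0.1839]
ee_rot: [0.13, 2.614, -0.034]
force: [-0.5, -0.4, -3.0]
width: 0.0383
finger_force: 60.6
time_s: 27.35
eef_pos: [0.4634, -0.1626, 0.1837]
ee_rot: [0.147, 2.964, -0.014]
force: [0.5, -0.3, -3.5]
width: 0.0382
finger_force: 61.1
t 27.85 tcp [ 0.4518 -0.2244  0.1827] y [0.099 0.995 0.   ] z [ 0.001  0.    -1.   ] F [ 0.1 -0.7 -4. ] w 0.0384 ff 61.4 j [-0.46  0.09 -0.19  1.29  0.   -0.36]
```

```bash

python3 -m jog '[{"delta_pos":[-0.445,-0.365,-0.5],"rotation":[0,0,0],"grip":30},{"delta_pos":[0,0,-1],"rotation":[0,0,0],"grip":30},{"delta_pos":[0,0,-1],"rotation":[0,0,0],"grip":30},{"delta_pos":[0,0,-1],"rotation":[0,0,0],"grip":30},{"delta_pos":[0,0,-0.45],"rotation":[0,0,0],"grip":30}]'
for i in 1 2 3 4; do python3 -m jog '[{"delta_pos":[0,0,-0.04],"rotation":[0,0,0],"grip":30},{"delta_pos":[0,0,0],"rotation":[0,0,0],"grip":30},{"delta_pos":[0,0,0],"rotation":[0,0,0],"grip":30},{"delta_pos":[0,0,0],"rotation":[0,0,0],"grip":30},{"delta_pos":[0,0,0],"rotation":[0,0,0],"grip":30}]'|grep -E "eef_pos|^force"; done
```

```text
time_s: 28.35
eef_pos: [0.4319, -0.2374, 0.0221]
ee_rot: [-0.153, -3.136, -0.002]
force: [-0.6, 0.1, -3.8]
width: 0.0381
finger_force: 61.3
eef_pos: [0.4348, -0.24, 0.0241]
force: [-0.7, 0.1, -3.7]
eef_pos: [0.434, -0.2396, 0.0211]
force: [-1.0, 0.5, -3.4]
eef_pos: [0.4341, -0.2396, 0.0196]
force: [0.0, 0.4, -2.4]
eef_pos: [0.4342, -0.2397, 0.0183]
force: [-0.7, -0.2, 2.3]
```

```bash

python3 -m jog '[{"delta_pos":[0,0,0],"rotation":[0,0,0],"grip":44},{"delta_pos":[0,0,0],"rotation":[0,0,0],"grip":50},{"delta_pos":[0,0,0],"rotation":[0,0,0],"grip":55},{"delta_pos":[0,0,0],"rotation":[0,0,0],"grip":57},{"delta_pos":[0,0,0.2],"rotation":[0,0,0],"grip":57}]'
python3 -m jog '[{"delta_pos":[0,0,0.6],"rotation":[0,0,0],"grip":57},{"delta_pos":[0,0,1],"rotation":[0,0,0],"grip":57},{"delta_pos":[0,0,1],"rotation":[0,0,0],"grip":57},{"delta_pos":[-0.3,0,1],"rotation":[0,0,0],"grip":57},{"delta_pos":[-0.6,0,0.5],"rotation":[0,0,0],"grip":57}]'
python3 -m jog '[{"delta_pos":[-0.9,0,0],"rotation":[0,0,0],"grip":57},{"delta_pos":[-0.9,0,0],"rotation":[0,0,0],"grip":57},{"delta_pos":[-0.5,0,0],"rotation":[0,0,0],"grip":57},{"delta_pos":[0,0,0],"rotation":[0,0,0],"grip":57},{"delta_pos":[0,0,0],"rotation":[0,0,0],"grip":57}]'
python3 - <<'E'
from h import *
p,d=cam("side"); cv2.imwrite("pics/s3.png",p[:,:,::-1])
E
```

```text
time_s: 30.85
eef_pos: [0.4333, -0.2392, 0.0253]
ee_rot: [-0.156, -3.136, -0.002]
force: [-0.8, -0.1, 0.2]
width: 0.0569
finger_force: 0.0
time_s: 31.35
eef_pos: [0.3996, -0.2403, 0.1941]
ee_rot: [0.154, 3.133, -0.003]
force: [0.7, 0.1, -0.3]
width: 0.0568
finger_force: 0.0
time_s: 31.85
eef_pos: [0.3064, -0.2399, 0.1907]
ee_rot: [0.157, 3.136, -0.001]
force: [-0.0, 0.7, -0.3]
width: 0.0572
finger_force: 0.0
```

View pics/s3.png

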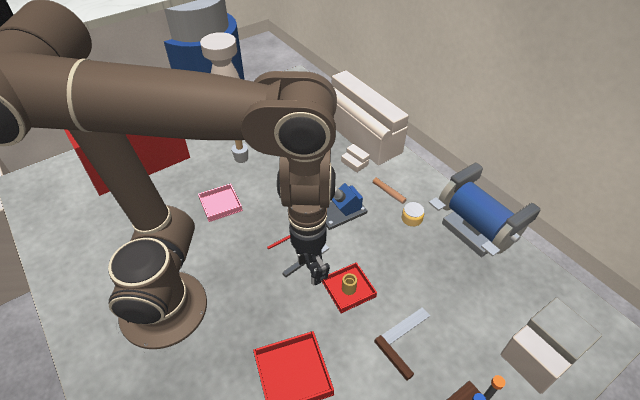

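Ferrule two stands upright in the small red tray at (349,284), the gripper is clear, and the bystanders in view look unmoved.

```bash
python3 -c "
from workcell import r
print(r.close_job())"
```

```text
the job is handed in; nothing more can be done
None
```

The job is handed in: ferrule one went fully home and stands upright in the green tray, then ferrule two stopped on the cone with its centre about 48 mm up and stands upright in the small red tray, at about 32 s on the clock.

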